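# Tip chilling stones from a chute into a narrow-necked jar

## Task

Three steel chilling stones lie in the aluminium chute on the bamboo mat. Lift the chute level by its black grip, rest its trough lightly on the wire fork at the jar's neck with the spout over the mouth, then tip it on that fork, keeping it gently resting there (never leaning hard on it), until all three stones have slid into the jar. Afterwards lay the empty chute back flat on the mat, let go, and leave the pitcher, tamper holder and dosing cup as they are.

Things in the scene. Friction and masses are not known exactly. Their poses are not given: they have to be found in the camera images.
- chute: Loose aluminium trough 140 long x 34 wide x 26 mm high, floor and walls 3 mm, 0.13-0.21 kg; open at its +x end (spout), closed at -x, where a black square grip 26 x 26 mm stands behind it, 75 mm high from the underside, axis at x = -83 mm. Origin: centre of the trough's underside; x towards the spout, z up. Starts on the mat, spout roughly towards the robot.
- chute_spout (a point): Middle of the floor's upper surface at the open end: chute frame (70, 0, 3) mm. The stones start to slide when the chute is tilted some 16 to 25 degrees (friction 0.28 to 0.42, unknown); 30 to 36 degrees empties it surely.
- chute_grip (a point): On the axis of the chute's black grip, 52 mm above the chute's underside: chute frame (-83, 0, 52) mm; a good place to grasp, across any two opposite faces.
- mat: Bamboo mat fixed on the bench, 240 (x) x 150 (y) x 8 mm thick. Origin: centre of its underside, so its top is 8 mm above. The chute starts on it and is to be laid back on it near its middle (chute origin within about 5 cm of the mat's centre), any heading.
- jar: White stoneware jar fixed to the bench, 106 mm across, 136 mm high, shoulder from 78 to 98 mm, straight neck above, 62 mm outside, 52 mm inside, open at the top. Origin: centre of its underside, z up. On its +x side the neck carries a steel wire fork, on which the chute is to rest with its spout pointing along the jar's -x, over the mouth (see jar_fork).
- jar_fork (a point): Jar frame (38, 0, 151) mm: LOWEST place of the top of the fork's bar (6 mm thick, along the jar's y). Its stiff collar slides on the neck: the bar is 0 to 18 mm higher, NOT reported: feel for it. It gives on springs, 5 N/mm, 4 mm at most. Prongs at its ends rise 20 mm, 43 mm apart (51 at tips). Rest the trough on it 25-32 mm behind the spout's end, pivot there; 2-6 N is right, over 12 N is too hard.
- jar_mouth (a point): Centre of the jar's mouth, on its axis at the rim, 136 mm above its underside.
- pitcher: Chrome milk pitcher, 86 mm across, 105 mm high, handle on one side; origin at the centre of its underside. Leave alone.
- holder: Round silicone tamper holder, 72 mm across, 30 mm high; origin at the centre of its underside. Leave alone.
- cup: Small aluminium dosing cup, 58 mm across, 45 mm high; origin at the centre of its underside. Leave alone.
- stone1_center (a point): Centre of one of three alike steel chilling stones: 22 mm cubes with rounded edges, 35 g, lying in single file on the chute's floor at the start.
- stone2_center (a point): Centre of one of three alike steel chilling stones: 22 mm cubes with rounded edges, 35 g, lying in single file on the chute's floor at the start.
- stone3_center (a point): Centre of one of three alike steel chilling stones: 22 mm cubes with rounded edges, 35 g, lying in single file on the chute's floor at the start.
Things that resemble listed ones, but are neither listed nor needed, are in the scene too. Several things have the shape of the chute; the one meant has the colours described above.

How it is judged:
By the outcome, as a careful person would: the job done as asked, in the order asked, and still so for the second after the job is handed in, with the robot touching nothing.
It also fails if it takes over 72 s, if anything falls off the work surface, if the arm or the gripper's body presses on something with over 40 N, if the wrist force passes 120 N, or if a joint passes its speed limit or range.

## Robot

A 7-joint arm with a two-finger parallel gripper is mounted at the origin on the work surface. World frame = base frame: x ahead of the robot, y to its left, z up, the work surface at z = 0. Lengths are in m, angles in rad, forces in N, time in s.
With the tool pointing down it reaches from about 0.4 to 0.85 m from the base axis. Payload 10.4 kg.
Tool frame: the origin (TCP) lies on the mounting face of the last link; the fingertips stand 173 mm ahead of it and the grasp point (between the pads) lies 155 mm ahead of it (arm.pinch_z is the distance from the TCP to the grasp point, in m); x points along the fingers, z is the direction in which the jaws open and shut, and the axes are right-handed (so a half turn about x gives the same grasp; the last joint's range is limited). The gripper opens to 85 mm and grips with 20 to 120 N. Pads are 22 mm wide; open, the fingers measure 114 mm over their backs; the gripper's body (76 mm by 85 mm) begins 54 mm behind the grasp point. The pads swing forward as they close: fully open they stand 13 mm farther back than shut.
Start: joints at [-1.305, 0.332, -0.065, 1.46, 0.022, 1.35, -0.088], TCP at [0.178, 0.599, 0.405] pointing down, gripper open.
Joint ranges: [-2.6, 2.6], [-0.5, 2.12], [-1.47, 1.34], [0.16, 2.42], [-1.27, 4.41], [0.06, 2.06], [-2.6, 2.6]. Speed limits (rad/s): [2.22, 2.22, 2.79, 2.79, 3.14, 3.14, 3.14].

## Interface

Orientations are given as a unit quaternion [w, x, y, z].
In Python, from station import arm gives the robot as it stands.
- The arm moves only by the tool move_arm, never from a script. Its argument "motion" is a list of rows, each a list of 3 entries, a list of its own where there are three numbers: the turn, a rotation vector about the tool's x, y, z in rad, then the shift along the tool's x, y, z in cm, then the opening, from 0 (shut) to 1 (fully open). In form: [[[wx, wy, wz], [x, y, z], grip], ...]. A call has 1 to 10 rows; each row shifts and turns the pose as measured when the row begins, along the tool's axes as they then stand; what a row does not reach is not made up. A row lasts 1/12 s, in which the tool goes at most 41.7 mm and 7.16 degrees, less where a joint would pass 70% of its speed; a pose out of reach is approached as far as the arm can. A call is refused whole if a number of a shift passes 4.17 or a number of a turn 0.125, either way. A call with a gripper value outside its range is refused whole. The fingers move at their own pace and stop on an object; the grip force is fixed at half the most. Time passes only in rows, so rows that do not move let the fingers close. It gives the time, the measured TCP pose, the force and the opening at its end, in the units of the state.
- arm.get_state(): the state, without advancing time (a new reading comes with each control period).
- arm.grab_frame(name): name is "side" or "top"; returns (picture, depth): 400x640x3 uint8, red, green, blue; 400x640 float32, m along the optical axis (not along the pixel's ray), 0 where there is no reading.
- arm.camera_model(name): a dict with "fx", "fy", "cx", "cy" (pixels), "rvec" (rotation vector, rad) and "tvec" (3), from world to camera coordinates, as OpenCV has them. Camera axes: x right, y down, z forward; pixel columns grow to the right and rows downward; lengths in m; the calibration is good to about 2 mm. A picture is of the moment at which its call begins. camera_model takes no time and is no camera call.
- arm.job_done(): hands the job in, once; it reports no verdict.
The state is a dict: "t": time; "joint_pos": joint angles; "qd": joint speeds; "effort": joint torques, N m; "ee_pos": TCP position; "tool_rot": TCP orientation; "force": force on the tool from outside, world axes, zero at the start; "moment": the same for the moment, N m; "width": finger opening in m.
Only numpy, scipy, OpenCV 4.12 (cv2) and the standard library are available. Lean on these libraries where they do the work, as an engineer would, in place of code of your own. Each camera call takes 0.05 s, during which the arm holds its last target. There are 200 camera calls.

## Working session

There is one attempt and no reset: what is moved stays moved. The work goes in short steps, Python scripts to look and compute and a tool call to move; the robot and the scene stay as the last step left them, time stands still between calls to the robot, and variables do not carry over. Pictures are saved under pics/ and viewed, about 8 in all and at most 12, crops included, and the job is handed in when it is done.

Besides the shell and the picture viewer there is one more tool, called after "Call:" by a JSON object that holds its "method" and its "body", one argument or row to a line. move_arm: Moves the arm, as the interface text tells. Its arguments: {"type":"object","properties":{"motion":{"type":"array"}},"required":["motion"]}

```bash
mkdir -p pics; ls; cat > h.py <<'E'
import numpy as np, cv2
from scipy.spatial.transform import Rotation as R
from station import arm
def cam(n):
    m=arm.camera_model(n); return m, R.from_rotvec(np.ravel(m['rvec'])).as_matrix(), np.ravel(m['tvec'])
def cloud(n,d):
    m,Rm,t=cam(n); v,u=np.mgrid[:400,:640]
    P=np.stack([(u-m['cx'])/m['fx']*d,(v-m['cy'])/m['fy']*d,d],-1)
    return (P-t)@Rm
def proj(n,X):
    m,Rm,t=cam(n); c=np.atleast_2d(X)@Rm.T+t
    return np.c_[m['fx']*c[:,0]/c[:,2]+m['cx'], m['fy']*c[:,1]/c[:,2]+m['cy']]
def snap(n,tag):
    p,d=arm.grab_frame(n); cv2.imwrite(f'pics/{tag}.png',p[:,:,::-1]); np.save(f'pics/{tag}.npy',cloud(n,d)); np.save(f'pics/{tag}_d.npy',d)
    return p,d
E
python3 - <<'E'
from h import *
snap('top','t0'); snap('side','s0')
for n in('top','side'):
    m,Rm,t=cam(n); print(n,m['fx'],-Rm.T@t,Rm[2])
s=arm.get_state();print(s)
E
```

```text
pics
top 374.75535721566007 [0.31957593 0.05798115 1.06935604] [ 0.16100949 -0.00673832 -0.98692985]
side 407.56091020610677 [ 0.31183137 -0.59582028  0.87231625] [ 0.18247041  0.63401542 -0.75148453]
{'t': 0.1, 'joint_pos': array([-1.30460603,  0.3327832 , -0.06469546,  1.46088672,  0.02159025,
        1.34991843, -0.0884966 ]), 'qd': array([ 0.0010377 , -0.00098476,  0.00012417, -0.00624585, -0.00029149,
        0.00029372, -0.00120087]), 'effort': array([ 1.21329522e-03, -6.26745629e+01,  4.90153371e-02, -3.92429209e+01,
        1.64350471e-02,  6.89364868e-03, -1.80121611e-05]), 'ee_pos': array([0.17795339, 0.59899499, 0.40399722]), 'tool_rot': array([ 0.56638285, -0.42314417,  0.56709683,  0.42256439]), 'force': array([-0.9461588 , -0.29148243,  0.57726117]), 'moment': array([-0.02789804, -0.01342318,  0.01156621]), 'width': 0.08591502368864008}
```

View pics/t0.png

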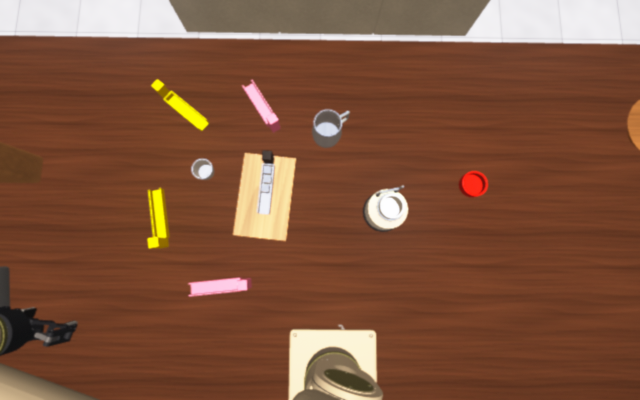

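View pics/s0.png

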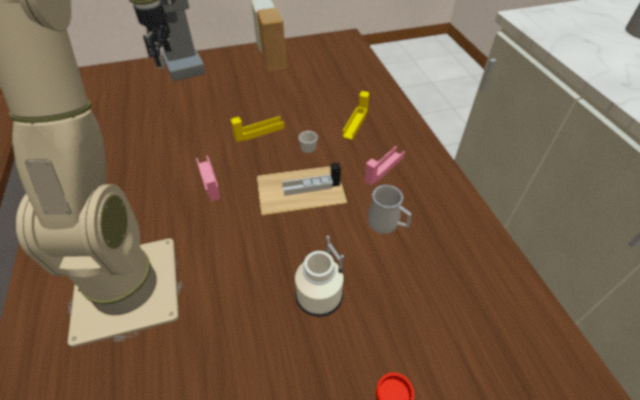

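Top view: the chute is silver with a black grip at (267,157), lying on the mat at (265,197). Lookalikes are yellow at (180,105) and (157,218), and pink at (260,104) and (218,286). I choose the silver one. The jar is at (389,208), its fork at about (391,189), the pitcher at (328,128), the cup at (202,169) and the holder at (474,184).

```bash
python3 - <<'E'
from h import *
t=cv2.imread('pics/t0.png'); s=cv2.imread('pics/s0.png')
def c(i,u,v,w,h,k): return cv2.resize(i[v:v+h,u:u+w],None,fx=k,fy=k,interpolation=cv2.INTER_CUBIC)
a=np.hstack([c(t,230,145,72,100,5),c(t,360,175,56,60,5)[:300].repeat(1,0) if 0 else cv2.copyMakeBorder(c(t,360,175,56,60,7),0,80,0,0,cv2.BORDER_CONSTANT)])
print(a.shape); cv2.imwrite('pics/c1.png',a)
b=np.hstack([c(s,255,155,95,65,4),cv2.copyMakeBorder(c(s,290,230,60,90,4),0,0,0,0,cv2.BORDER_CONSTANT)[:260]])
cv2.imwrite('pics/c2.png',b); print(b.shape)
T=np.load('pics/t0.npy')
for u,v in [(245,153),(296,158),(286,240),(234,235),(268,154),(267,166),(264,212),(265,200),(389,207),(327,128),(202,168),(474,184)]: print(u,v,T[v,u].round(3))
# jar rim: points with z 0.128..0.145 near
m=(T[...,2]>.128)&(T[...,2]<.142); vv,uu=np.where(m); k=(uu>360)&(uu<412)&(vv>180)&(vv<235)
P=T[vv[k],uu[k]];print('rim',len(P),P.mean(0),P.min(0),P.max(0))
m=(T[...,2]>.146); vv,uu=np.where(m); k=(uu>360)&(uu<412)&(vv>170)&(vv<235)
print(np.c_[uu[k],vv[k],T[vv[k],uu[k]].round(3)])
m=(T[...,2]>.07)&(T[...,2]<.09); vv,uu=np.where(m); k=(uu>255)&(uu<280)&(vv>145)&(vv<170)
P=T[vv[k],uu[k]];print('grip',len(P),P.mean(0),P.min(0),P.max(0))
E
```

```text
(500, 752, 3)
(260, 620, 3)
245 153 [0.605 0.257 0.008]
296 158 [0.593 0.108 0.001]
286 240 [0.354 0.132 0.002]
234 235 [0.367 0.279 0.003]
268 154 [0.582 0.18  0.083]
267 166 [0.56  0.188 0.038]
264 212 [0.432 0.195 0.013]
265 200 [0.466 0.194 0.012]
389 207 [ 0.451 -0.161  0.004]
327 128 [0.685 0.018 0.004]
202 168 [0.56  0.381 0.003]
474 184 [ 0.521 -0.409  0.006]
rim 169 [ 0.43957288 -0.14183205  0.13554089] [ 0.40790751 -0.17257627  0.12816835] [ 0.47875457 -0.1069505   0.14014945]
[[ 3.720e+02  1.790e+02  3.200e-01  5.800e-02  1.069e+00]
 [ 3.900e+02  1.810e+02  3.200e-01  5.800e-02  1.069e+00]
 [ 3.850e+02  1.820e+02  3.200e-01  5.800e-02  1.069e+00]
 [ 4.020e+02  1.850e+02  4.850e-01 -1.600e-01  1.710e-01]
 [ 4.030e+02  1.850e+02  4.850e-01 -1.620e-01  1.720e-01]
 [ 4.000e+02  1.860e+02  4.840e-01 -1.570e-01  1.600e-01]
 [ 4.010e+02  1.860e+02  4.830e-01 -1.570e-01  1.700e-01]
 [ 4.020e+02  1.860e+02  4.820e-01 -1.590e-01  1.730e-01]
 [ 4.030e+02  1.860e+02  4.820e-01 -1.610e-01  1.740e-01]
 [ 3.980e+02  1.870e+02  4.830e-01 -1.540e-01  1.530e-01]
 [ 3.990e+02  1.870e+02  4.8
[... 2982 characters left out ...]
e-01]
 [ 3.840e+02  1.920e+02  4.700e-01 -1.190e-01  1.510e-01]
 [ 3.850e+02  1.920e+02  4.700e-01 -1.210e-01  1.530e-01]
 [ 3.860e+02  1.920e+02  4.710e-01 -1.250e-01  1.490e-01]
 [ 3.790e+02  1.930e+02  4.680e-01 -1.070e-01  1.510e-01]
 [ 3.800e+02  1.930e+02  4.670e-01 -1.080e-01  1.570e-01]
 [ 3.810e+02  1.930e+02  4.680e-01 -1.120e-01  1.500e-01]
 [ 3.740e+02  2.020e+02  3.200e-01  5.800e-02  1.069e+00]
 [ 3.610e+02  2.170e+02  3.200e-01  5.800e-02  1.069e+00]
 [ 3.900e+02  2.200e+02  3.200e-01  5.800e-02  1.069e+00]
 [ 3.760e+02  2.260e+02  3.200e-01  5.800e-02  1.069e+00]]
grip 105 [0.5792998  0.18377187 0.08242876] [0.56688009 0.17013345 0.07004854] [0.59384881 0.19690782 0.08730216]
```

View pics/c1.png

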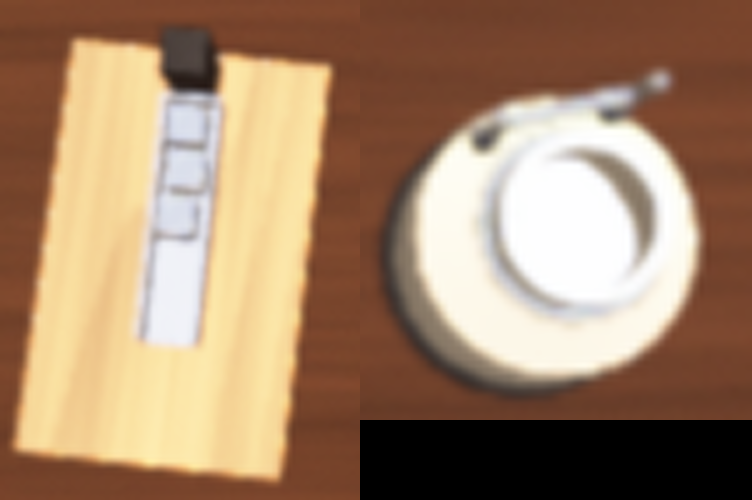

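View pics/c2.png

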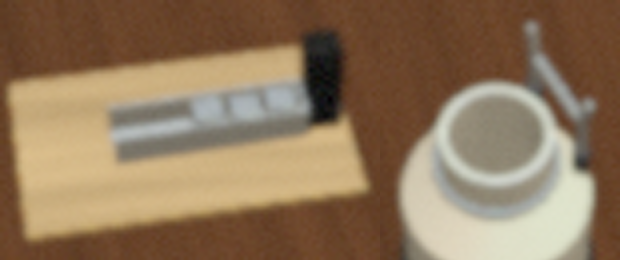

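Crops: the grip's top is at t0 pixel (267.5,153) and three stones lie in the rear half of the trough. The jar's fork bar runs from (381,192) to (401,187), on the far side of the mouth. Now fitting poses.

```bash
cat >> h.py <<'E'
def pose():
    s=arm.get_state(); w,x,y,z=s['tool_rot']; return np.array(s['ee_pos']),R.from_quat([x,y,z,w]),s
def toolR(down,jaw):
    "x=down dir, z=jaw dir"
    x=np.array(down,float);x/=np.linalg.norm(x); z=np.array(jaw,float); z-=x*(z@x); z/=np.linalg.norm(z)
    return R.from_matrix(np.c_[x,np.cross(z,x),z])
def rows(p,r,P,Q,g,step=.040,ang=.11,n=None):
    d=np.linalg.norm(P-p); a=(r.inv()*Q).as_rotvec(); k=n or int(max(np.ceil(d/step),np.ceil(np.linalg.norm(a)/ang),1)); out=[]
    for i in range(k):
        ri=r*R.from_rotvec(a*i/k)
        out.append([(a/k).round(3).tolist(),(ri.inv().apply(P-p)/k*100).round(2).tolist(),g])
    return out
E
python3 - <<'E'
from h import *
from scipy.optimize import least_squares
T=np.load('pics/t0.npy');S=np.load('pics/s0.npy')
def circ(P,c0):
    f=least_squares(lambda q:np.hypot(P[:,0]-q[0],P[:,1]-q[1])-q[2],[*c0,.028],loss='soft_l1',f_scale=.002);return f.x.round(4)
for n,C in(('top',T),('side',S)):
    near=np.hypot(C[...,0]-.439,C[...,1]+.145)<.034
    P=C[near&(C[...,2]>.130)&(C[...,2]<.142)]; print(n,'rim',len(P),circ(P,(.439,-.145)),np.median(P[:,2]))
    P=C[(np.hypot(C[...,0]-.475,C[...,1]+.134)<.045)&(C[...,2]>.147)&(C[...,2]<.18)]
    b=P[P[:,2]<.158]; c=b.mean(0);w,v=np.linalg.eigh(np.cov((b-c)[:,:2].T)); print(' bar',len(b),c.round(4),v[:,1].round(3),np.percentile(b[:,2],[10,50,90]).round(4))
    pr=P[P[:,2]>.163];print(' prong',[ (q.mean(0).round(4),len(q)) for q in(pr[pr[:,1]>-.134],pr[pr[:,1]<-.134])])
    img=cv2.imread('pics/'+n[0]+'0.png').astype(int); sat=img.max(2)-img.min(2)
    P=C[(C[...,2]>.011)&(C[...,2]<.045)&(sat<40)&(np.abs(C[...,1]-.19)<.06)&(C[...,0]>.40)&(C[...,0]<.565)]
    r=cv2.minAreaRect(P[:,:2].astype(np.float32)*1000); l=np.polyfit(P[:,0],P[:,1],1); print(' trough',len(P),r,l,'yline@.58',np.polyval(l,.58))
    P=C[(C[...,2]>.076)&(C[...,2]<.092)&(np.hypot(C[...,0]-.58,C[...,1]-.184)<.03)]; print(' grip',len(P),cv2.minAreaRect(P[:,:2].astype(np.float32)*1000),np.median(P[:,2]))
p,r,s=pose();print(p,r.as_matrix().round(3))
E
```

```text
top rim 155 [ 0.4383 -0.1417  0.0283] 0.13595690290289272
 bar 47 [ 0.4755 -0.1341  0.1525] [-0.249  0.968] [0.1502 0.1523 0.1546]
 prong [(array([ 0.4683, -0.1058,  0.17  ]), 6), (array([ 0.4821, -0.1599,  0.1711]), 8)]
 trough 520 ((496.9134826660156, 190.66641235351562), (34.44671630859375, 137.1289825439453), 85.6107406616211) [-0.09136288  0.23696587] yline@.58 0.18397540393245876
 grip 98 ((580.4664916992188, 184.3095245361328), (26.426551818847656, 26.793624877929688), 84.2169418334961) 0.08322275617847971
side rim 233 [ 0.4389 -0.1431  0.0284] 0.1350482692644845
 bar 62 [ 0.4753 -0.1331  0.1523] [-0.226  0.974] [0.1501 0.1525 0.1539]
 prong [(array([ 0.4696, -0.1074,  0.1686]), 13), (array([ 0.4827, -0.1608,  0.1692]), 10)]
 trough 649 ((497.7024841308594, 191.12278747558594), (40.593841552734375, 137.48062133789062), 84.99747467041016) [-0.12248092  0.24918324] yline@.58 0.1781443011474583
 grip 75 ((581.0211791992188, 183.3795928955078), (27.437393188476562, 26.380905151367188), 1.4634501934051514) 0.0830272045637379
[0.17795339 0.59899499 0.40399722] [[-0.    -0.959  0.285]
 [-0.001  0.285  0.959]
 [-1.    -0.    -0.001]]
```

```bash
python3 - <<'E'
from h import *
p,r,s=pose()
Q=toolR([0,0,-1],[.9961,-.088,0]); P=np.array([.5806,.1839,.33])
for x in rows(p,r,P,Q,1): print(x)
E
```

```text
[[0.091, -0.0, 0.0], [0.5, -3.36, -1.89], 1]
[[0.091, -0.0, 0.0], [0.5, -3.52, -1.57], 1]
[[0.091, -0.0, 0.0], [0.5, -3.65, -1.25], 1]
[[0.091, -0.0, 0.0], [0.49, -3.75, -0.91], 1]
[[0.091, -0.0, 0.0], [0.49, -3.81, -0.56], 1]
[[0.091, -0.0, 0.0], [0.49, -3.85, -0.21], 1]
[[0.091, -0.0, 0.0], [0.49, -3.85, 0.14], 1]
[[0.091, -0.0, 0.0], [0.49, -3.82, 0.49], 1]
[[0.091, -0.0, 0.0], [0.49, -3.76, 0.84], 1]
[[0.091, -0.0, 0.0], [0.49, -3.67, 1.18], 1]
[[0.091, -0.0, 0.0], [0.49, -3.55, 1.51], 1]
[[0.091, -0.0, 0.0], [0.49, -3.4, 1.82], 1]
[[0.091, -0.0, 0.0], [0.49, -3.22, 2.13], 1]
[[0.091, -0.0, 0.0], [0.49, -3.01, 2.41], 1]
[[0.091, -0.0, 0.0], [0.49, -2.78, 2.68], 1]
```

Call:
{"method": "move_arm", "body": {
  "motion": [
    [[0.09,0,0],[0.5,-3.36,-1.89],1],
    [[0.09,0,0],[0.5,-3.52,-1.57],1],
    [[0.09,0,0],[0.5,-3.65,-1.25],1],
    [[0.09,0,0],[0.5,-3.75,-0.91],1],
    [[0.09,0,0],[0.5,-3.8,-0.56],1],
    [[0.09,0,0],[0.5,-3.85,-0.2],1],
    [[0.09,0,0],[0.5,-3.85,0.14],1],
    [[0.09,0,0],[0.5,-3.8,0.5],1],
    [[0.09,0,0],[0.5,-3.75,0.85],1],
    [[0.09,0,0],[0.5,-3.65,1.2],1]
  ]
}}

```text
t: 0.93
ee_pos: [0.4469, 0.316, 0.3476]
tool_rot: [0.693, -0.127, 0.698, 0.127]
force: [0.4, 0.8, 0.3]
width: 0.0854
```

```bash
python3 - <<'E'
from h import *
p,r,s=pose();print(p,s['joint_pos'].round(2))
Q=toolR([0,0,-1],[.9961,-.088,0]); P=np.array([.5806,.1839,.30])
for x in rows(p,r,P,Q,1): print(x)
E
```

```text
[0.44688019 0.31598993 0.34761529] [-0.93  0.2   0.26  1.76 -0.06  1.2  -0.29]
[[0.09, -0.002, 0.0], [0.94, -3.42, 1.58], 1]
[[0.09, -0.002, 0.0], [0.94, -3.26, 1.88], 1]
[[0.09, -0.002, 0.0], [0.94, -3.08, 2.16], 1]
[[0.09, -0.002, 0.0], [0.94, -2.88, 2.42], 1]
[[0.09, -0.002, 0.0], [0.95, -2.65, 2.67], 1]
```

Call:
{"method": "move_arm", "body": {
  "motion": [
    [[0.09,0,0],[0.95,-3.4,1.6],1],
    [[0.09,0,0],[0.95,-3.25,1.9],1],
    [[0.09,0,0],[0.95,-3.1,2.15],1],
    [[0.09,0,0],[0.95,-2.9,2.4],1],
    [[0.09,0,0],[0.95,-2.65,2.65],1],
    [[0,0,0],[0,0,0],1]
  ]
}}

```text
t: 1.43
ee_pos: [0.5872, 0.1666, 0.2958]
tool_rot: [0.704, 0.043, 0.708, -0.047]
force: [0.1, -1.1, 0.3]
width: 0.0853
```

```bash
python3 - <<'E'
from h import *
p,r,s=pose();print(p,s['joint_pos'].round(2),r.as_matrix().round(3),s['force'])
Q=toolR([0,0,-1],[.9961,-.088,0])
for x in rows(p,r,np.array([.5806,.1839,.2155]),Q,1,step=.03): print(x)
E
```

```text
[0.587222   0.16655709 0.29577351] [-0.69  0.4   0.43  1.65 -0.18  1.14 -0.34] [[-0.006  0.126  0.992]
 [-0.006  0.992 -0.126]
 [-1.    -0.006 -0.006]] [ 0.0651208  -1.14605456  0.31256278]
[[-0.013, -0.002, 0.002], [2.67, 0.56, -0.28], 1]
[[-0.013, -0.002, 0.002], [2.67, 0.56, -0.27], 1]
[[-0.013, -0.002, 0.002], [2.68, 0.56, -0.27], 1]
```

Call:
{"method": "move_arm", "body": {
  "motion": [
    [[-0.02,0,0],[1,0.9,-0.4],1],
    [[-0.01,0,0],[1,0.8,-0.4],1],
    [[0,0,0],[1,0,0],1],
    [[0,0,0],[0,0,0],1]
  ]
}}

```text
t: 1.77
ee_pos: [0.5801, 0.1852, 0.2607]
tool_rot: [0.703, 0.031, 0.71, -0.036]
force: [-0.0, -0.4, 0.1]
width: 0.085
```

```bash
python3 - <<'E'
from h import *
p,r,s=pose();print(p,s['force'])
Q=toolR([0,0,-1],[.9961,-.088,0])
for x in rows(p,r,np.array([.5806,.1839,.2155]),Q,1,step=.02): print(x)
E
```

```text
[0.58006791 0.18517254 0.26073274] [-0.01174555 -0.39186927  0.06701666]
[[-0.002, -0.003, 0.003], [1.51, -0.03, 0.03], 1]
[[-0.002, -0.003, 0.003], [1.51, -0.03, 0.03], 1]
[[-0.002, -0.003, 0.003], [1.51, -0.04, 0.03], 1]
```

Call:
{"method": "move_arm", "body": {
  "motion": [
    [[0,-0.005,0.005],[1.4,-0.05,0],1],
    [[0,-0.003,0.003],[1.4,-0.05,0],1],
    [[0,0,0],[1.2,0,0],1],
    [[0,0,0],[0,0,0],1]
  ]
}}

```text
t: 2.1
ee_pos: [0.5767, 0.1901, 0.2182]
tool_rot: [0.706, 0.03, 0.707, -0.029]
force: [-1.1, -0.2, 0.8]
width: 0.0853
```

```bash
python3 - <<'E'
from h import *
p,r,s=pose();print(p,s['force'],r.as_matrix().round(3))
Q=toolR([0,0,-1],[.9961,-.088,0])
for x in rows(p,r,np.array([.5806,.1839,.2155]),Q,1,step=.02): print(x)
snap('side','s1');snap('top','t1')
s=cv2.imread('pics/s1.png'); t=cv2.imread('pics/t1.png')
cv2.imwrite('pics/c3.png',np.hstack([cv2.resize(i,None,fx=4,fy=4,interpolation=cv2.INTER_CUBIC) for i in (s[120:220,260:360],t[120:220,220:320])]))
E
```

```text
[0.57671319 0.19011295 0.21824902] [-1.14638082 -0.19333848  0.77271887] [[-0.002  0.083  0.997]
 [ 0.003  0.997 -0.083]
 [-1.     0.003 -0.003]]
[[0.005, -0.003, -0.003], [0.27, -0.59, 0.44], 1]
```

View pics/c3.png

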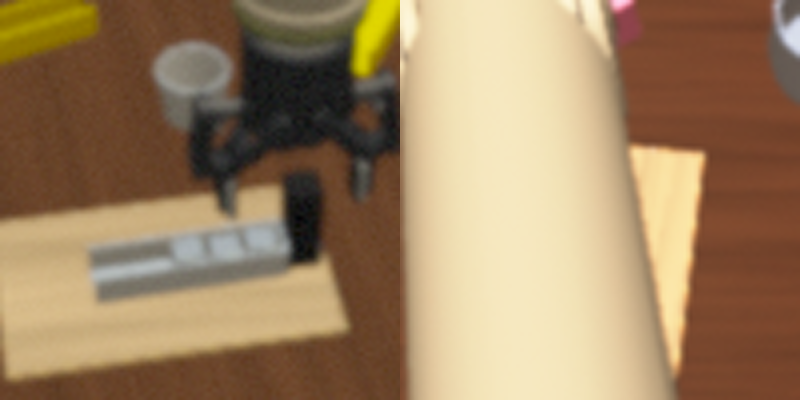

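The side view shows the fingers straddling the black grip at crop (303,215), both clear of the trough. I'll make a small correction, then close.

Call:
{"method": "move_arm", "body": {
  "motion": [
    [[0,0,0],[0.15,-0.55,0.4],1],
    [[0,0,0],[0,0,0],1],
    [[0,0,0],[0,0,0],1]
  ]
}}

```text
t: 2.45
ee_pos: [0.5823, 0.1842, 0.2212]
tool_rot: [0.707, 0.031, 0.706, -0.028]
force: [0.9, 0.3, 1.0]
width: 0.0853
```

```bash
python3 - <<'E'
from h import *
p,r,s=pose();print(p,s['force'])
Q=toolR([0,0,-1],[.9961,-.088,0])
for x in rows(p,r,np.array([.5806,.1839,.2155]),Q,1,step=.02): print(x)
E
```

```text
[0.58225002 0.18418254 0.22116442] [0.92872603 0.34833649 1.03981399]
[[0.005, 0.003, -0.005], [0.57, -0.04, -0.16], 1]
```

Call:
{"method": "move_arm", "body": {
  "motion": [
    [[0.005,0.003,-0.004],[0.55,0,-0.15],1],
    [[0,0,0],[0,0,0],0.5],
    [[0,0,0],[0,0,0],0],
    [[0,0,0],[0,0,0],0],
    [[0,0,0],[0,0,0],0],
    [[0,0,0],[0,0,0],0],
    [[0,0,0],[0,0,0],0],
    [[0,0,0],[0,0,0],0]
  ]
}}

```text
t: 3.12
ee_pos: [0.5813, 0.1841, 0.2167]
tool_rot: [0.707, 0.032, 0.706, -0.031]
force: [-0.4, 0.2, -1.9]
width: 0.0258
```

```bash
python3 - <<'E'
from h import *
p,r,s=pose();print(p,s['force'],s['moment'],s['width'],r.as_matrix().round(3))
E
```

```text
[0.58127731 0.1840593  0.21668587] [-0.41052428  0.21272501 -1.90440461] [-0.1344528  -0.08344547  0.02001472] 0.02582500816191252 [[ 0.001  0.09   0.996]
 [ 0.002  0.996 -0.09 ]
 [-1.     0.002  0.001]]
```

Grip width is 25.8 mm, so the grasp holds and the tool is level. Lifting gently.

Call:
{"method": "move_arm", "body": {
  "motion": [
    [[0,0,0],[-0.4,0,0],0],
    [[0,0,0],[-0.8,0,0],0],
    [[0,0,0],[-1.2,0,0],0],
    [[0,0,0],[-1.5,0,0],0],
    [[0,0,0],[-1.5,0,0],0],
    [[0,0,0],[-1.5,0,0],0],
    [[0,0,0],[-1.5,0,0],0],
    [[0,0,0],[-1.0,0,0],0],
    [[0,0,0],[-0.5,0,0],0],
    [[0,0,0],[0,0,0],0]
  ]
}}

```text
t: 3.95
ee_pos: [0.5804, 0.1832, 0.3259]
tool_rot: [0.707, 0.032, 0.706, -0.031]
force: [-0.6, -0.3, -2.2]
width: 0.0254
```

```bash
cat >> h.py <<'E'
ex=np.array([.971,.239,0]); ex/=np.linalg.norm(ex); BAR=np.array([.4755,-.1338]); H=.2087
def tgt(zu,th=0,a=.125,bar=BAR,h=H):
    "underside contact point at height zu above bar, tilt th (rad) spout down"
    c,s=np.cos(th),np.sin(th); Z=np.array([0,0,1.])
    back=c*ex+s*Z; up=c*Z-s*ex     # chute -x and +z
    return np.r_[bar,zu]+a*back+h*up, toolR(-up,back)
def report():
    p,r,s=pose(); M=r.as_matrix()
    up=-M[:,0]; back=M[:,2]; print('p',p.round(4),'F',s['force'].round(2),'M',s['moment'].round(2),'w',round(s['width'],4),'t',round(s['t'],2))
    print('tilt deg',np.degrees(np.arcsin(back[2])).round(2),'roll',np.degrees(np.arcsin(M[2,1])).round(2),'yaw',np.degrees(np.arctan2(back[1],back[0])).round(2),'contact@a=125',(p-H*up-.125*back).round(4)); return p,r,s
E
python3 - <<'E'
from h import *
p,r,s=report()
P,Q=tgt(.20)
for x in rows(p,r,P,Q,0,step=.018): print(x)
E
```

```text
p [0.5804 0.1832 0.3259] F [-0.63 -0.27 -2.2 ] M [ 0.02 -0.1   0.04] w 0.0254 t 3.95
tilt deg 0.05 roll 0.08 yaw -5.18 contact@a=125 [0.4562 0.1948 0.1171]
[[-0.02, 0.0, -0.0], [-0.49, -1.67, 0.25], 0]
[[-0.02, 0.0, -0.0], [-0.49, -1.68, 0.22], 0]
[[-0.02, 0.0, -0.0], [-0.49, -1.68, 0.18], 0]
[[-0.02, 0.0, -0.0], [-0.49, -1.68, 0.15], 0]
[[-0.02, 0.0, -0.0], [-0.49, -1.69, 0.12], 0]
[[-0.02, 0.0, -0.0], [-0.49, -1.69, 0.09], 0]
[[-0.02, 0.0, -0.0], [-0.49, -1.69, 0.05], 0]
[[-0.02, 0.0, -0.0], [-0.49, -1.69, 0.02], 0]
[[-0.02, 0.0, -0.0], [-0.49, -1.69, -0.01], 0]
[[-0.02, 0.0, -0.0], [-0.49, -1.69, -0.05], 0]
[[-0.02, 0.0, -0.0], [-0.49, -1.69, -0.08], 0]
[[-0.02, 0.0, -0.0], [-0.49, -1.69, -0.11], 0]
[[-0.02, 0.0, -0.0], [-0.49, -1.69, -0.15], 0]
[[-0.02, 0.0, -0.0], [-0.49, -1.68, -0.18], 0]
[[-0.02, 0.0, -0.0], [-0.49, -1.68, -0.21], 0]
[[-0.02, 0.0, -0.0], [-0.49, -1.67, -0.24], 0]
[[-0.02, 0.0, -0.0], [-0.49, -1.67, -0.28], 0]
```

Call:
{"method": "move_arm", "body": {
  "motion": [
    [[-0.01,0,0],[-0.8,-0.7,0.1],0],
    [[-0.02,0,0],[-1,-1.3,0.2],0],
    [[-0.02,0,0],[-1,-1.8,0.2],0],
    [[-0.02,0,0],[-1,-2,0.2],0],
    [[-0.02,0,0],[-1,-2,0.15],0],
    [[-0.02,0,0],[-0.8,-2,0.1],0],
    [[-0.02,0,0],[-0.6,-2,0.1],0],
    [[-0.02,0,0],[-0.5,-2,0.05],0],
    [[-0.02,0,0],[-0.3,-2,0],0],
    [[-0.02,0,0],[0,-2,-0.05],0]
  ]
}}

```text
t: 4.78
ee_pos: [0.5902, -0.0019, 0.3962]
tool_rot: [0.703, -0.043, 0.709, 0.042]
force: [0.3, -0.5, -3.1]
width: 0.0252
```

```bash
python3 - <<'E'
from h import *
p,r,s=report()
P,Q=tgt(.20)
for x in rows(p,r,P,Q,0,step=.018): print(x)
E
```

```text
p [ 0.5902 -0.0019  0.3962] F [ 0.29 -0.46 -3.12] M [-0.01 -0.13  0.02] w 0.0252 t 4.78
tilt deg -0.51 roll 0.0 yaw 6.89 contact@a=125 [ 0.4643 -0.0171  0.1886]
[[-0.02, -0.001, -0.0], [-0.21, -1.7, -0.1], 0]
[[-0.02, -0.001, -0.0], [-0.21, -1.7, -0.13], 0]
[[-0.02, -0.001, -0.0], [-0.21, -1.7, -0.16], 0]
[[-0.02, -0.001, -0.0], [-0.21, -1.69, -0.2], 0]
[[-0.02, -0.001, -0.0], [-0.21, -1.69, -0.23], 0]
[[-0.02, -0.001, -0.0], [-0.21, -1.68, -0.27], 0]
```

Call:
{"method": "move_arm", "body": {
  "motion": [
    [[-0.02,-0.001,0],[-0.25,-1.8,-0.1],0],
    [[-0.02,-0.002,0],[-0.25,-1.8,-0.15],0],
    [[-0.02,-0.002,0],[-0.25,-1.7,-0.15],0],
    [[-0.02,-0.002,0],[-0.2,-1.5,-0.2],0],
    [[-0.02,-0.001,0],[-0.2,-1.1,-0.2],0],
    [[-0.01,0,0],[-0.15,-0.7,-0.2],0],
    [[0,0,0],[0,-0.2,-0.1],0],
    [[0,0,0],[0,0,0],0]
  ]
}}

```text
t: 5.45
ee_pos: [0.5903, -0.1066, 0.4078]
tool_rot: [0.699, -0.081, 0.706, 0.08]
force: [0.2, 0.7, -2.9]
width: 0.0252
```

```bash
python3 - <<'E'
from h import *
p,r,s=report()
P,Q=tgt(.195)
for x in rows(p,r,P,Q,0,step=.018): print(x)
E
```

```text
p [ 0.5903 -0.1066  0.4078] F [ 0.23  0.67 -2.88] M [-0.   -0.12  0.02] w 0.0252 t 5.45
tilt deg -0.53 roll -0.07 yaw 13.1 contact@a=125 [ 0.4667 -0.1356  0.2002]
[[-0.013, -0.009, 0.001], [0.4, 0.11, 0.71], 0]
```

Call:
{"method": "move_arm", "body": {
  "motion": [
    [[-0.006,-0.004,0],[0.1,0.1,0.4],0],
    [[-0.006,-0.004,0],[0.1,0.05,0.3],0],
    [[0,0,0],[0,0,0],0],
    [[0,0,0],[0,0,0],0]
  ]
}}

```text
t: 5.78
ee_pos: [0.5974, -0.1014, 0.4045]
tool_rot: [0.701, -0.086, 0.703, 0.086]
force: [-0.1, 0.4, -2.9]
width: 0.0252
```

```bash
python3 - <<'E'
from h import *
p,r,s=report()
snap('side','s2');snap('top','t2')
s=cv2.imread('pics/s2.png'); t=cv2.imread('pics/t2.png')
k=lambda i,f:cv2.resize(i,None,fx=f,fy=f,interpolation=cv2.INTER_CUBIC)
cv2.imwrite('pics/c4.png',np.hstack([k(s[210:310,280:380],4),k(t[150:250,340:440],4)]))
for n in('s2','t2'):
    C=np.load(f'pics/{n}.npy'); img=cv2.imread(f'pics/{n}.png').astype(int); sat=img.max(2)-img.min(2)
    P=C[(C[...,2]>.185)&(C[...,2]<.24)&(C[...,0]>.42)&(C[...,0]<.57)&(C[...,1]>-.18)&(C[...,1]<-.07)]
    u=(P[:,:2]-BAR)@ex[:2]; v=(P[:,:2]-BAR)@np.array([-ex[1],ex[0]])
    print(n,len(P),'u',np.percentile(u,[0,2,98]).round(4),'v',np.percentile(v,[2,50,98]).round(4),'z',np.percentile(P[:,2],[2,50,98]).round(4))
    for lo in np.arange(-.03,.08,.02):
        q=(u>lo)&(u<lo+.02); print('  ',lo.round(2),q.sum(),np.percentile(v[q],[3,97]).round(4) if q.sum() else'')
E
```

```text
p [ 0.5974 -0.1014  0.4045] F [-0.13  0.44 -2.9 ] M [ 0.03 -0.08 -0.01] w 0.0252 t 5.78
tilt deg -0.11 roll 0.02 yaw 13.95 contact@a=125 [ 0.4757 -0.1316  0.1961]
s2 1238 u [-0.0272 -0.0262  0.0936] v [-0.016   0.0021  0.0184] z [0.1974 0.2151 0.2234]
   -0.03 201 [-0.0162  0.0181]
   -0.01 197 [-0.016  0.017]
   0.01 191 [-0.0159  0.0171]
   0.03 224 [-0.0156  0.0172]
   0.05 185 [-0.0156  0.0176]
   0.07 178 [-0.0152  0.0179]
t2 1 u [0.1018 0.1018 0.1018] v [0.0194 0.0194 0.0194] z [0.1979 0.1979 0.1979]
   -0.03 0 
   -0.01 0 
   0.01 0 
   0.03 0 
   0.05 0 
   0.07 0
```

View pics/c4.png

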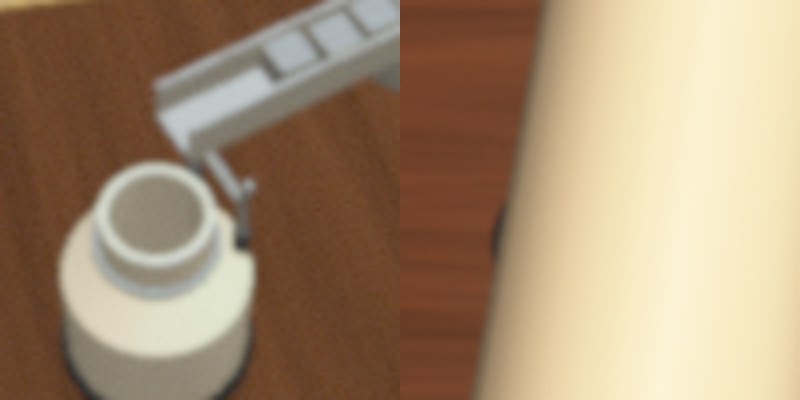

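The side crop shows the spout centred over the fork and just short of the mouth's centre. The cloud puts the spout 27 mm past the bar and about 1 mm off sideways. Lowering.

Call:
{"method": "move_arm", "body": {
  "motion": [
    [[0,0,0],[0.4,-0.1,0],0],
    [[0,0,0],[0.7,-0.1,0],0],
    [[0,0,0],[0.7,0,0],0],
    [[0,0,0],[0.6,0,0],0],
    [[0,0,0],[0.4,0,0],0],
    [[0,0,0],[0.2,0,0],0],
    [[0,0,0],[0,0,0],0],
    [[0,0,0],[0,0,0],0]
  ]
}}

```text
t: 6.55
ee_pos: [0.5974, -0.103, 0.3702]
tool_rot: [0.7, -0.086, 0.703, 0.086]
force: [-0.5, 0.1, -2.2]
width: 0.0254
```

```bash
python3 -c "
from h import *
report()"
```

```text
p [ 0.5974 -0.103   0.3702] F [-0.49  0.11 -2.23] M [ 0.02 -0.1  -0.  ] w 0.0254 t 6.55
tilt deg -0.22 roll 0.05 yaw 13.98 contact@a=125 [ 0.4753 -0.1333  0.1619]
```

Call:
{"method": "move_arm", "body": {
  "motion": [
    [[0,-0.004,0],[0.2,0,0],0],
    [[0,0,0],[0.2,0,0],0],
    [[0,0,0],[0.1,0,0],0],
    [[0,0,0],[0,0,0],0],
    [[0,0,0],[0,0,0],0]
  ]
}}

```text
t: 6.97
ee_pos: [0.5976, -0.1031, 0.3655]
tool_rot: [0.703, -0.086, 0.701, 0.086]
force: [-0.8, 0.1, -1.9]
width: 0.0255
```

```bash
python3 -c "
from h import *
report()"
```

```text
p [ 0.5976 -0.1031  0.3655] F [-0.84  0.12 -1.93] M [ 0.03 -0.08  0.07] w 0.0255 t 6.97
tilt deg 0.12 roll 0.03 yaw 13.98 contact@a=125 [ 0.4767 -0.1331  0.1565]
```

Call:
{"method": "move_arm", "body": {
  "motion": [
    [[0,0,0],[0.1,0,0],0],
    [[0,0,0],[0.1,0,0],0],
    [[0,0,0],[0,0,0],0],
    [[0,0,0],[0,0,0],0]
  ]
}}

```text
t: 7.3
ee_pos: [0.5977, -0.1031, 0.3636]
tool_rot: [0.703, -0.086, 0.701, 0.086]
force: [-0.2, -1.0, -1.9]
width: 0.0253
```

```bash
python3 -c "
from h import *
report()"
```

```text
p [ 0.5977 -0.1031  0.3636] F [-0.19 -1.02 -1.88] M [ 0.03 -0.04 -0.  ] w 0.0253 t 7.3
tilt deg 0.15 roll 0.02 yaw 13.98 contact@a=125 [ 0.4769 -0.1331  0.1546]
```

Call:
{"method": "move_arm", "body": {
  "motion": [
    [[0,0,0],[0.1,0,0],0],
    [[0,0,0],[0.05,0,0],0],
    [[0,0,0],[0,0,0],0],
    [[0,0,0],[0,0,0],0]
  ]
}}

```text
t: 7.63
ee_pos: [0.5977, -0.1031, 0.362]
tool_rot: [0.703, -0.086, 0.701, 0.086]
force: [0.2, -0.3, -1.5]
width: 0.0254
```

```bash
python3 -c "
from h import *
report();
for i in range(3): arm.grab_frame('side'); s=arm.get_state(); print(s['force'].round(2),s['moment'].round(2))"
```

```text
p [ 0.5977 -0.1031  0.362 ] F [ 0.15 -0.35 -1.48] M [ 0.02 -0.09  0.06] w 0.0254 t 7.63
tilt deg 0.15 roll 0.02 yaw 13.98 contact@a=125 [ 0.4769 -0.1331  0.1529]
[ 0.33  0.67 -2.35] [-0.   -0.1   0.02]
[ 0.11  0.22 -1.77] [ 0.04 -0.14  0.02]
[ 0.99  0.13 -3.77] [ 0.01 -0.08 -0.01]
```

Call:
{"method": "move_arm", "body": {
  "motion": [
    [[0,0,0],[0.08,0,-0.05],0],
    [[0,0,0],[0,0,0],0],
    [[0,0,0],[0,0,0],0]
  ]
}}

```text
t: 8.03
ee_pos: [0.5972, -0.1033, 0.3614]
tool_rot: [0.703, -0.086, 0.701, 0.086]
force: [0.7, 0.2, -1.6]
width: 0.0254
```

```bash
cat >> h.py <<'E'
def rep2(n=4):
    report()
    L=[]
    for i in range(n): arm.grab_frame('side'); s=arm.get_state(); L.append(np.r_[s['force'],s['moment']])
    print('avg F,M',np.mean(L,0).round(2))
E
python3 -c "
from h import *
rep2()"
```

```text
p [ 0.5972 -0.1033  0.3614] F [ 0.67  0.23 -1.59] M [-0.01  0.01 -0.04] w 0.0254 t 8.03
tilt deg 0.18 roll 0.01 yaw 13.98 contact@a=125 [ 0.4766 -0.1333  0.1523]
avg F,M [-0.11  0.07 -1.79  0.03  0.05 -0.02]
```

Call:
{"method": "move_arm", "body": {
  "motion": [
    [[0,0,0],[0.07,0,-0.05],0],
    [[0,0,0],[0,0,0],0],
    [[0,0,0],[0,0,0],0]
  ]
}}

```text
t: 8.48
ee_pos: [0.5969, -0.1033, 0.3612]
tool_rot: [0.703, -0.086, 0.7, 0.086]
force: [0.1, 0.1, -0.1]
width: 0.0256
```

```bash
python3 -c "
from h import *
rep2()"
```

```text
p [ 0.5969 -0.1033  0.3612] F [ 0.12  0.07 -0.06] M [0.03 0.21 0.01] w 0.0256 t 8.48
tilt deg 0.23 roll 0.0 yaw 13.99 contact@a=125 [ 0.4765 -0.1334  0.152 ]
avg F,M [-0.28  0.06 -0.4   0.    0.22 -0.05]
```

Contact felt: about 2.5 N with the underside at 0.152 m. Now tipping about the bar in stages.

```bash
cat >> h.py <<'E'
PIV=np.array([.4763,-.1335])
def tip(deg,z=.152,n=4,a=.125):
    p,r,s=pose(); M=r.as_matrix(); th0=np.arcsin(M[2,2])
    # interpolate along the arc from actual pose
    pts=[tgt(z,th0+(np.radians(deg)-th0)*i/n,a,PIV) for i in range(1,n+1)]
    e0=p-tgt(z,th0,a,PIV)[0]; q,rq=p,r
    for i,(P,Q) in enumerate(pts):
        P=P+e0*(1-(i+1)/n)
        x=rows(q,rq,P,Q,0,n=1)[0]; print([x[0],x[1],0]); q,rq=P,Q
E
python3 -c "
from h import *
tip(8)"
```

```text
[[0.003, -0.034, -0.0], [-0.41, -0.01, -0.72], 0]
[[0.0, -0.034, 0.0], [-0.41, -0.01, -0.72], 0]
[[0.0, -0.034, -0.0], [-0.41, -0.01, -0.72], 0]
[[-0.0, -0.034, 0.0], [-0.41, -0.01, -0.72], 0]
```

Call:
{"method": "move_arm", "body": {
  "motion": [
    [[0,-0.02,0],[-0.24,0,-0.42],0],
    [[0,-0.034,0],[-0.41,0,-0.72],0],
    [[0,-0.034,0],[-0.41,0,-0.72],0],
    [[0,-0.025,0],[-0.3,0,-0.53],0],
    [[0,0,0],[0,0,0],0],
    [[0,0,0],[0,0,0],0]
  ]
}}

```text
t: 9.18
ee_pos: [0.5712, -0.1102, 0.3751]
tool_rot: [0.745, -0.081, 0.656, 0.091]
force: [0.8, 0.8, -2.2]
width: 0.0256
```

```bash
python3 -c "
from h import *
rep2(2);tip(13)"
```

```text
p [ 0.5712 -0.1102  0.3751] F [ 0.83  0.75 -2.17] M [0.02 0.08 0.04] w 0.0256 t 9.18
tilt deg 7.22 roll -0.02 yaw 13.97 contact@a=125 [ 0.4764 -0.1338  0.1524]
avg F,M [-0.55 -0.52 -1.07 -0.03  0.28 -0.05]
[[0.003, -0.026, 0.0], [-0.31, 0.0, -0.54], 0]
[[0.0, -0.026, 0.0], [-0.31, 0.0, -0.54], 0]
[[0.0, -0.026, -0.0], [-0.31, 0.0, -0.54], 0]
[[-0.0, -0.026, 0.0], [-0.31, 0.0, -0.54], 0]
```

Call:
{"method": "move_arm", "body": {
  "motion": [
    [[0,-0.02,0],[-0.2,0,-0.42],0],
    [[0,-0.034,0],[-0.38,0,-0.71],0],
    [[0,-0.034,0],[-0.38,0,-0.71],0],
    [[0,-0.025,0],[-0.27,0,-0.53],0],
    [[0,0,0],[0,0,0],0],
    [[0,0,0],[0,0,0],0]
  ]
}}

```text
t: 9.78
ee_pos: [0.5459, -0.1164, 0.3838]
tool_rot: [0.782, -0.076, 0.612, 0.096]
force: [-0.6, 0.8, 2.9]
width: 0.0249
```

```bash
python3 -c "
from h import *
rep2(2);tip(21,.1517)"
```

```text
p [ 0.5459 -0.1164  0.3838] F [-0.56  0.85  2.88] M [ 0.09  1.   -0.09] w 0.0249 t 9.78
tilt deg 13.89 roll -0.06 yaw 14.04 contact@a=125 [ 0.4768 -0.134   0.1512]
avg F,M [-1.27  1.68  2.89  0.17  1.11 -0.08]
[[0.004, -0.031, 0.0], [-0.4, 0.01, -0.66], 0]
[[0.0, -0.031, -0.0], [-0.4, 0.0, -0.66], 0]
[[-0.0, -0.031, 0.0], [-0.4, 0.0, -0.66], 0]
[[0.0, -0.031, -0.0], [-0.4, 0.0, -0.66], 0]
```

Call:
{"method": "move_arm", "body": {
  "motion": [
    [[0.002,-0.02,0],[-0.29,0,-0.42],0],
    [[0.002,-0.034,0],[-0.42,0,-0.72],0],
    [[0,-0.034,0],[-0.42,0,-0.72],0],
    [[0,-0.025,0],[-0.31,0,-0.53],0],
    [[0,0,0],[0,0,0],0],
    [[0,0,0],[0,0,0],0]
  ]
}}

```text
t: 10.38
ee_pos: [0.5184, -0.1236, 0.3908]
tool_rot: [0.817, -0.069, 0.564, 0.098]
force: [-1.6, 0.1, 3.7]
width: 0.0253
```

```bash
python3 -c "
from h import *
rep2(2);tip(26,.1518,n=3)"
```

```text
p [ 0.5184 -0.1236  0.3908] F [-1.65  0.15  3.68] M [ 0.12  1.   -0.01] w 0.0253 t 10.38
tilt deg 20.74 roll -0.09 yaw 13.82 contact@a=125 [ 0.4767 -0.1343  0.1513]
avg F,M [-2.08  0.79  3.18  0.19  1.14 -0.01]
[[0.0, -0.031, 0.002], [-0.4, 0.02, -0.65], 0]
[[0.0, -0.031, 0.0], [-0.4, 0.02, -0.65], 0]
[[-0.0, -0.031, -0.0], [-0.4, 0.02, -0.65], 0]
```

Call:
{"method": "move_arm", "body": {
  "motion": [
    [[0,-0.015,0],[-0.24,0.02,-0.32],0],
    [[0,-0.03,0],[-0.4,0.02,-0.64],0],
    [[0,-0.03,0],[-0.39,0.02,-0.64],0],
    [[0,-0.015,0],[-0.2,0,-0.32],0],
    [[0,0,0],[0,0,0],0],
    [[0,0,0],[0,0,0],0]
  ]
}}

```text
t: 10.98
ee_pos: [0.4966, -0.1284, 0.394]
tool_rot: [0.842, -0.066, 0.526, 0.101]
force: [-1.5, 1.4, 2.6]
width: 0.0254
```

```bash
python3 -c "
from h import *
rep2(1);tip(32,.1519,n=4)
snap('side','s3'); s=cv2.imread('pics/s3.png')
cv2.imwrite('pics/c5.png',cv2.resize(s[190:310,270:390],None,fx=4,fy=4,interpolation=cv2.INTER_CUBIC))"
```

```text
p [ 0.4966 -0.1284  0.394 ] F [-1.5   1.41  2.56] M [0.06 0.93 0.  ] w 0.0254 t 10.98
tilt deg 26.01 roll -0.24 yaw 13.96 contact@a=125 [ 0.4766 -0.1344  0.1516]
avg F,M [-1.75  0.1   2.79  0.14  1.04  0.04]
[[0.002, -0.026, 0.004], [-0.33, -0.0, -0.55], 0]
[[0.0, -0.026, 0.0], [-0.33, -0.0, -0.55], 0]
[[-0.0, -0.026, 0.0], [-0.33, -0.0, -0.55], 0]
[[-0.0, -0.026, -0.0], [-0.33, -0.0, -0.55], 0]
```

View pics/c5.png

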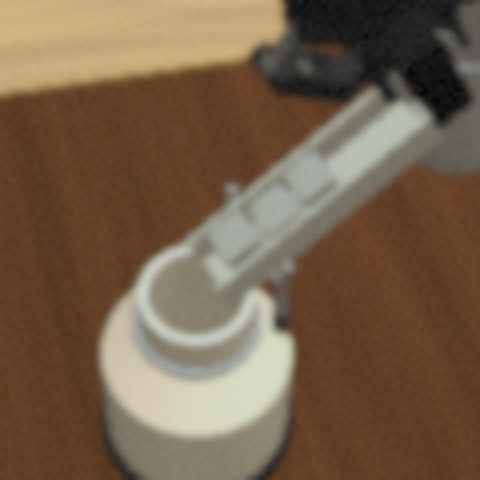

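The stones are sliding: the first is near the spout at crop (235,238), and the chute sits between the prongs. Tipping on to 33°.

Call:
{"method": "move_arm", "body": {
  "motion": [
    [[0.002,-0.015,0.002],[-0.23,0,-0.32],0],
    [[0,-0.03,0.002],[-0.39,0,-0.64],0],
    [[0,-0.03,0],[-0.39,0,-0.64],0],
    [[0,-0.03,0],[-0.38,0,-0.64],0],
    [[0,-0.015,0],[-0.19,0,-0.32],0],
    [[0,0,0],[0,0,0],0],
    [[0,0,0],[0,0,0],0],
    [[0,0,0],[0,0,0],0]
  ]
}}

```text
t: 11.75
ee_pos: [0.4674, -0.1363, 0.395]
tool_rot: [0.873, -0.059, 0.473, 0.106]
force: [-1.8, 1.3, 1.9]
width: 0.0252
```

```bash
python3 -c "
from h import *
rep2(1);tip(34,.152,n=2)
snap('side','s4'); s=cv2.imread('pics/s4.png')
cv2.imwrite('pics/c6.png',cv2.resize(s[190:310,270:390],None,fx=4,fy=4,interpolation=cv2.INTER_CUBIC))"
```

```text
p [ 0.4674 -0.1363  0.395 ] F [-1.83  1.27  1.89] M [-0.05  1.11 -0.01] w 0.0252 t 11.75
tilt deg 33.07 roll -0.15 yaw 13.97 contact@a=125 [ 0.4764 -0.1347  0.1519]
avg F,M [-1.08 -0.37  2.27 -0.09  1.17  0.01]
[[0.002, -0.008, 0.002], [-0.1, 0.03, -0.16], 0]
[[-0.0, -0.008, 0.0], [-0.1, 0.03, -0.16], 0]
```

View pics/c6.png

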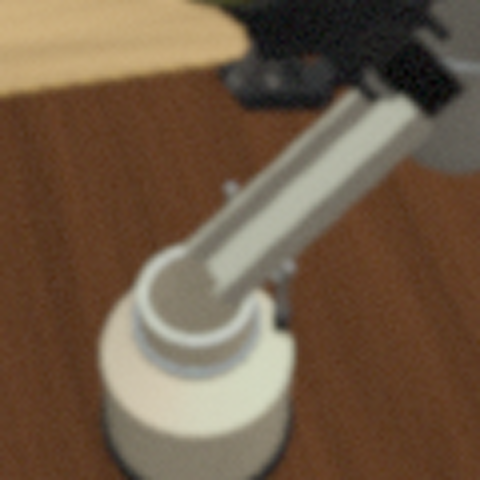

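The chute is empty; the floor is clear from the grip to the spout. Lifting straight off the fork.

Call:
{"method": "move_arm", "body": {
  "motion": [
    [[0,0,0],[-0.42,0,0.27],0],
    [[0,0,0],[-0.84,0,0.54],0],
    [[0,0,0],[-1.26,0,0.82],0],
    [[0,0,0],[-1.26,0,0.82],0],
    [[0,0,0],[-1.26,0,0.82],0],
    [[0,0,0],[-0.84,0,0.54],0],
    [[0,0,0],[-0.4,0,0.25],0]
  ]
}}

```text
t: 12.43
ee_pos: [0.468, -0.1351, 0.4733]
tool_rot: [0.871, -0.06, 0.476, 0.105]
force: [1.1, 0.8, -1.6]
width: 0.0254
```

```bash
python3 - <<'E'
from h import *
p,r,s=report()
for x in rows(p,r,np.array([.5813,.03,.46]),toolR([0,0,-1],[.99,.14,0]),0,step=.022): print(x)
E
```

```text
p [ 0.468  -0.1351  0.4733] F [ 1.08  0.76 -1.57] M [-0.14  0.67  0.03] w 0.0254 t 12.43
tilt deg 32.62 roll -0.24 yaw 14.07 contact@a=125 [ 0.4753 -0.1343  0.2301]
[[0.01, 0.057, -0.003], [0.91, 1.33, 1.19], 0]
[[0.01, 0.057, -0.003], [0.84, 1.34, 1.23], 0]
[[0.01, 0.057, -0.003], [0.77, 1.36, 1.26], 0]
[[0.01, 0.057, -0.003], [0.69, 1.37, 1.29], 0]
[[0.01, 0.057, -0.003], [0.61, 1.39, 1.31], 0]
[[0.01, 0.057, -0.003], [0.54, 1.4, 1.33], 0]
[[0.01, 0.057, -0.003], [0.46, 1.42, 1.34], 0]
[[0.01, 0.057, -0.003], [0.38, 1.43, 1.35], 0]
[[0.01, 0.057, -0.003], [0.29, 1.45, 1.36], 0]
[[0.01, 0.057, -0.003], [0.21, 1.46, 1.36], 0]
```

Call:
{"method": "move_arm", "body": {
  "motion": [
    [[0.01,0.03,0],[0.6,0.8,0.8],0],
    [[0.01,0.057,-0.003],[0.84,1.34,1.23],0],
    [[0.01,0.057,-0.003],[0.77,1.36,1.26],0],
    [[0.01,0.057,-0.003],[0.7,1.37,1.29],0],
    [[0.01,0.057,-0.003],[0.6,1.4,1.31],0],
    [[0.01,0.057,-0.003],[0.54,1.4,1.33],0],
    [[0.01,0.057,-0.003],[0.46,1.42,1.34],0],
    [[0.01,0.057,-0.003],[0.38,1.43,1.35],0],
    [[0.01,0.057,-0.003],[0.3,1.45,1.36],0],
    [[0.01,0.057,-0.003],[0.2,1.46,1.36],0]
  ]
}}

```text
t: 13.27
ee_pos: [0.582, 0.025, 0.4656]
tool_rot: [0.709, -0.046, 0.703, 0.043]
force: [0.2, 0.4, -1.4]
width: 0.0253
```

```bash
python3 - <<'E'
from h import *
p,r,s=report()
for x in rows(p,r,np.array([.575,.185,.30]),toolR([0,0,-1],[.9961,-.088,0]),0,step=.022): print(x)
E
```

```text
p [0.582  0.025  0.4656] F [ 0.2   0.36 -1.42] M [-0.03 -0.03  0.  ] w 0.0253 t 13.27
tilt deg 0.45 roll -0.2 yaw 7.21 contact@a=125 [0.4597 0.0088 0.2559]
[[0.019, 0.001, 0.0], [1.5, 1.46, 0.11], 0]
[[0.019, 0.001, 0.0], [1.5, 1.46, 0.08], 0]
[[0.019, 0.001, 0.0], [1.5, 1.46, 0.05], 0]
[[0.019, 0.001, 0.0], [1.5, 1.46, 0.03], 0]
[[0.019, 0.001, 0.0], [1.5, 1.46, -0.0], 0]
[[0.019, 0.001, 0.0], [1.5, 1.46, -0.03], 0]
[[0.019, 0.001, 0.0], [1.5, 1.46, -0.06], 0]
[[0.019, 0.001, 0.0], [1.5, 1.46, -0.08], 0]
[[0.019, 0.001, 0.0], [1.5, 1.45, -0.11], 0]
[[0.019, 0.001, 0.0], [1.5, 1.45, -0.14], 0]
[[0.019, 0.001, 0.0], [1.51, 1.45, -0.16], 0]
```

Call:
{"method": "move_arm", "body": {
  "motion": [
    [[0.019,0,0],[1.5,1.5,0.1],0],
    [[0.019,0.002,0],[1.5,1.5,0.1],0],
    [[0.019,0.002,0],[1.5,1.5,0.05],0],
    [[0.019,0.002,0],[1.5,1.5,0],0],
    [[0.019,0,0],[1.5,1.5,0],0],
    [[0.019,0,0],[1.5,1.5,0],0],
    [[0.019,0,0],[1.5,1.5,-0.05],0],
    [[0.019,0,0],[1.5,1.5,-0.1],0],
    [[0.019,0,0],[1.5,1.3,-0.1],0],
    [[0.019,0,0],[1,0.8,-0.1],0]
  ]
}}

```text
t: 14.1
ee_pos: [0.578, 0.1776, 0.3101]
tool_rot: [0.705, 0.022, 0.708, -0.027]
force: [-0.0, 0.1, -1.5]
width: 0.0252
```

```bash
python3 - <<'E'
from h import *
p,r,s=report()
for x in rows(p,r,np.array([.575,.1845,.225]),toolR([0,0,-1],[.9961,-.088,0]),0,step=.015): print(x)
E
```

```text
p [0.578  0.1776 0.3101] F [-0.03  0.11 -1.55] M [ 0.03 -0.04 -0.  ] w 0.0252 t 14.1
tilt deg -0.18 roll -0.41 yaw -3.95 contact@a=125 [0.4525 0.1847 0.1018]
[[0.003, -0.001, 0.001], [1.42, 0.12, -0.05], 0]
[[0.003, -0.001, 0.001], [1.42, 0.12, -0.05], 0]
[[0.003, -0.001, 0.001], [1.42, 0.12, -0.06], 0]
[[0.003, -0.001, 0.001], [1.42, 0.12, -0.06], 0]
[[0.003, -0.001, 0.001], [1.42, 0.11, -0.06], 0]
[[0.003, -0.001, 0.001], [1.42, 0.11, -0.06], 0]
```

Call:
{"method": "move_arm", "body": {
  "motion": [
    [[0.003,-0.001,0.002],[1.4,0.12,-0.05],0],
    [[0.003,-0.001,0.002],[1.4,0.12,-0.05],0],
    [[0.003,-0.001,0.001],[1.4,0.1,-0.05],0],
    [[0.003,-0.001,0.001],[1.4,0.1,-0.05],0],
    [[0.003,0,0],[1.2,0.1,0],0],
    [[0,0,0],[0.8,0,0],0],
    [[0,0,0],[0.3,0,0],0],
    [[0,0,0],[0,0,0],0],
    [[0,0,0],[0,0,0],0]
  ]
}}

```text
t: 14.85
ee_pos: [0.5749, 0.1883, 0.2218]
tool_rot: [0.705, 0.027, 0.708, -0.029]
force: [0.3, -0.9, -1.2]
width: 0.0255
```

```bash
python3 - <<'E'
from h import *
p,r,s=report()
for x in rows(p,r,np.array([.575,.1845,.2165]),toolR([0,0,-1],[.9961,-.088,0]),0,step=.004): print(x)
E
```

```text
p [0.5749 0.1883 0.2218] F [ 0.25 -0.88 -1.16] M [ 0.02 -0.08 -0.03] w 0.0255 t 14.85
tilt deg -0.28 roll -0.2 yaw -4.55 contact@a=125 [0.4492 0.1976 0.0137]
[[0.004, -0.002, 0.002], [0.27, -0.19, 0.02], 0]
[[0.004, -0.002, 0.002], [0.27, -0.19, 0.02], 0]
```

Call:
{"method": "move_arm", "body": {
  "motion": [
    [[0,-0.003,0.003],[0.2,0,0],0],
    [[0,-0.002,0.001],[0.15,0,0],0],
    [[0,0,0],[0.08,0,0],0],
    [[0,0,0],[0,0,0],0],
    [[0,0,0],[0,0,0],0]
  ]
}}

```text
t: 15.27
ee_pos: [0.576, 0.1882, 0.2198]
tool_rot: [0.708, 0.029, 0.705, -0.027]
force: [0.0, -0.5, -1.5]
width: 0.0255
```

```bash
python3 -c "
from h import *
rep2(2)"
```

```text
p [0.576  0.1882 0.2198] F [ 0.02 -0.53 -1.54] M [ 0.02 -0.04  0.02] w 0.0255 t 15.27
tilt deg 0.25 roll 0.17 yaw -4.59 contact@a=125 [0.4523 0.1987 0.0106]
avg F,M [-0.45 -1.06 -1.56  0.02 -0.05 -0.02]
```

Call:
{"method": "move_arm", "body": {
  "motion": [
    [[0,0.002,0],[0.15,0,0],0],
    [[0,0.001,0],[0.1,0,0],0],
    [[0,0,0],[0.05,0,0],0],
    [[0,0,0],[0,0,0],0]
  ]
}}

```text
t: 15.7
ee_pos: [0.576, 0.1882, 0.2167]
tool_rot: [0.707, 0.029, 0.706, -0.027]
force: [-0.9, -0.1, -1.3]
width: 0.0253
```

```bash
python3 -c "
from h import *
rep2(2)"
```

```text
p [0.576  0.1882 0.2167] F [-0.88 -0.05 -1.28] M [-0.05 -0.05  0.01] w 0.0253 t 15.7
tilt deg 0.07 roll 0.17 yaw -4.58 contact@a=125 [0.4517 0.1988 0.0078]
avg F,M [ 0.19  0.48 -0.89 -0.07 -0.06  0.01]
```

Touching down. I'll settle a hair more, open, then withdraw upward.

Call:
{"method": "move_arm", "body": {
  "motion": [
    [[0,0,0],[0.04,0,0],0],
    [[0,0,0],[0,0,0],0.5],
    [[0,0,0],[0,0,0],1],
    [[0,0,0],[0,0,0],1],
    [[0,0,0],[0,0,0],1],
    [[0,0,0],[0,0,0],1],
    [[0,0,0],[0,0,0],1],
    [[0,0,0],[-0.5,0,0],1],
    [[0,0,0],[-1,0,0],1],
    [[0,0,0],[-2,0,0],1]
  ]
}}

```text
t: 16.63
ee_pos: [0.575, 0.188, 0.2503]
tool_rot: [0.705, 0.028, 0.708, -0.028]
force: [0.1, 0.3, -0.6]
width: 0.0852
```

```bash
python3 - <<'E'
from h import *
p,r,s=report()
for x in rows(p,r,np.array([.43,.40,.42]),r,1,step=.035): print(x)
E
```

```text
p [0.575  0.188  0.2503] F [ 0.09  0.25 -0.59] M [0.02 0.   0.02] w 0.0852 t 16.63
tilt deg -0.18 roll 0.03 yaw -4.58 contact@a=125 [0.4498 0.1981 0.042 ]
[[0.0, 0.0, 0.0], [-1.88, 2.22, -1.8], 1]
[[0.0, 0.0, 0.0], [-1.88, 2.22, -1.8], 1]
[[0.0, 0.0, 0.0], [-1.88, 2.22, -1.8], 1]
[[0.0, 0.0, 0.0], [-1.88, 2.22, -1.8], 1]
[[0.0, 0.0, 0.0], [-1.88, 2.22, -1.8], 1]
[[0.0, 0.0, 0.0], [-1.88, 2.22, -1.8], 1]
[[0.0, 0.0, 0.0], [-1.88, 2.22, -1.8], 1]
[[0.0, 0.0, 0.0], [-1.88, 2.22, -1.8], 1]
[[0.0, 0.0, 0.0], [-1.88, 2.22, -1.8], 1]
```

Call:
{"method": "move_arm", "body": {
  "motion": [
    [[0,0,0],[-3,0,0],1],
    [[0,0,0],[-3.5,0,0],1],
    [[0,0,0],[-3.5,0,0],1],
    [[0,0,0],[-2,2,-1],1],
    [[0,0,0],[-1,3,-1.5],1],
    [[0,0,0],[-1,3,-1.5],1],
    [[0,0,0],[0,3,-1.5],1],
    [[0,0,0],[0,3,-1.5],1],
    [[0,0,0],[0,3,-1.5],1],
    [[0,0,0],[0,3,-1.5],1]
  ]
}}

```text
t: 17.47
ee_pos: [0.4938, 0.3919, 0.4152]
tool_rot: [0.711, 0.038, 0.702, -0.033]
force: [-0.3, 0.2, -0.5]
width: 0.0852
```

Call:
{"method": "move_arm", "body": {
  "motion": [
    [[0,0,0],[0,2,-1],1],
    [[0,0,0],[0,1,-0.5],1],
    [[0,0,0],[0,0,0],1],
    [[0,0,0],[0,0,0],1]
  ]
}}

```text
t: 17.8
ee_pos: [0.476, 0.4313, 0.4184]
tool_rot: [0.711, 0.035, 0.702, -0.028]
force: [0.3, -0.8, 0.5]
width: 0.0851
```

```bash
python3 - <<'E'
from h import *
p,r,s=report()
snap('side','s5');snap('top','t5')
s=cv2.imread('pics/s5.png'); t=cv2.imread('pics/t5.png')
k=lambda i,f:cv2.resize(i,None,fx=f,fy=f,interpolation=cv2.INTER_CUBIC)
cv2.imwrite('pics/c7.png',np.vstack([np.hstack([k(s[120:320,240:440],2),k(t[110:260,180:330],400/150)]),np.hstack([k(s[240:290,290:390],4),k(t[180:230,340:440],4)])]))
for a,b in(('s0','s5'),('t0','t5')):
    A,B=np.load(f'pics/{a}.npy'),np.load(f'pics/{b}.npy')
    for n,(x,y,rad) in dict(pitcher=(.69,.018,.06),cup=(.565,.38,.035),holder=(.52,-.41,.04)).items():
        f=lambda C:(lambda q:(len(q),q.mean(0).round(4) if len(q) else 0))(C[(np.hypot(C[...,0]-x,C[...,1]-y)<rad)&(C[...,2]>.015)&(C[...,2]<.12)])
        print(n,a,f(A),f(B))
    C=B; P=C[(C[...,2]>.076)&(C[...,2]<.092)&(np.hypot(C[...,0]-.575,C[...,1]-.188)<.03)]; print('grip',len(P),P.mean(0) if len(P) else '')
    P=C[(np.hypot(C[...,0]-.4386,C[...,1]+.1425)<.022)&(C[...,2]<.13)];print('jar inside z',np.percentile(P[:,2],[5,50,95]).round(3)); P=A[(np.hypot(A[...,0]-.4386,A[...,1]+.1425)<.022)&(A[...,2]<.13)];print('before',np.percentile(P[:,2],[5,50,95]).round(3))
E
```

```text
p [0.476  0.4313 0.4184] F [ 0.28 -0.82  0.51] M [-0.05  0.01 -0.08] w 0.0851 t 17.8
tilt deg 0.69 roll 0.66 yaw -5.12 contact@a=125 [0.3543 0.4447 0.2082]
pitcher s0 (1176, array([0.6703, 0.0114, 0.0691])) (1179, array([0.6702, 0.0112, 0.0691]))
cup s0 (161, array([0.5577, 0.3825, 0.0323])) (153, array([0.5576, 0.3837, 0.0329]))
holder s0 (176, array([ 0.5312, -0.3951,  0.0259])) (173, array([ 0.5312, -0.3955,  0.0263]))
grip 75 [0.57528489 0.18625057 0.08264614]Traceback (most recent call last):
  File "<stdin>", line 13, in <module>
    return _quantile_unchecked(
        a, q, axis, out, overwrite_input, method, keepdims, weights)
    return _ureduce(a,
                    func=_quantile_ureduce_func,
    ...<5 lines>...
                    overwrite_input=overwrite_input,
                    method=method)
    r = func(a, **kwargs)
    result = _quantile(arr,
                       quantiles=q,
    ...<2 lines>...
                       out=out,
                       weights=wgt)
    slices_having_nans = np.isnan(arr[-1, ...])
                                  ~~~^^^^^^^^^
IndexError: index -1 is out of bounds for axis 0 with size 0
```

View pics/c7.png

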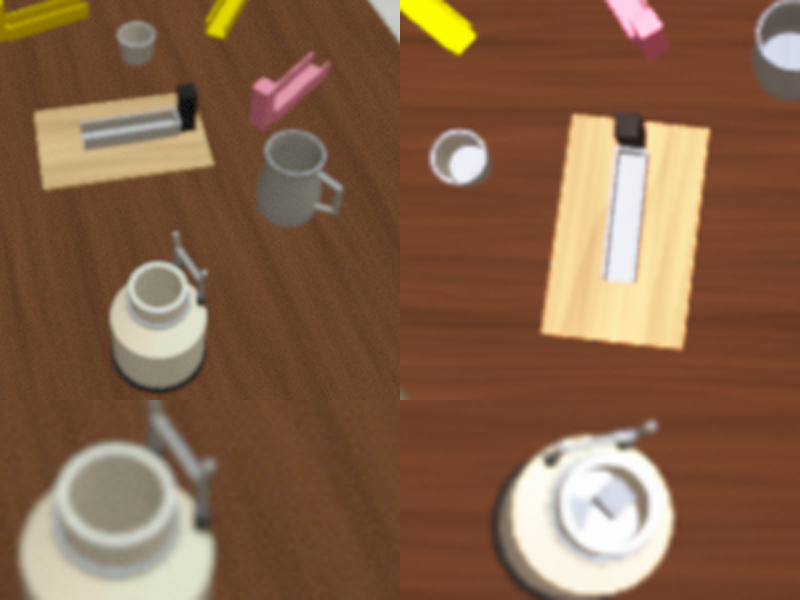

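```bash
python3 -c "
from station import arm
print(arm.job_done(), arm.get_state()['t'])"
```

```text
the job is handed in; nothing more can be done
the job is handed in; nothing more can be done
```

The task is done and handed in at about 18 s of the 72 s. I lifted the chute level and felt for the fork, which was near its lowest place, with its bar at about 0.152 m. I rested the chute on it with about 2.5 N, tipped it on the bar to 33°, then laid it back on the mat and let go.

What the last checks showed:
- **Stones:** The chute is empty and no stone is visible outside the jar. The top view shows at least one stone in the jar. I did not count all three there, because my depth check inside the jar failed for lack of points.
- **Fork force:** It stayed at about 1.5–6 N by the settled readings between rows, at the top of the recommended 2–6 N and well under 12 N. I did not see the force during the rows themselves.
- **Chute:** It lies flat on the mat with its origin about 1 cm from the mat's centre.
- **Pitcher, holder and cup:** They are unmoved to within about 1 mm in the side view. The same comparison from the top view did not run.
- **Gripper:** It is open and clear of everything.

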